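# Put the palm gouge away in the sprung tool tray

## Task

Press the release button on top of the wooden tool caddy so that its tray springs out, lay the short palm gouge flat across the tray (lower it in, do not drop it), then push the tray's front gently until it clicks home and stays shut with the gouge inside. Do not force the button or the tray, and leave the other things on the bench where they are.

Things in the scene. Friction and masses are not known exactly. Their poses are not given: they have to be found in the camera images.
- caddy: Wooden tool caddy fixed to the bench, 190 deep (x) x 170 wide (y) x 66 high (z). Origin: bottom edge of its open front, middle of the width, on the bench; its x axis points into the caddy (away from the robot), y along its width, z up. It stands turned by up to 0.3 rad.
- release_top (a point): Centre of the top of the release button: plain round steel, 32 in diameter, on the caddy's roof 38 behind the front; its top is 82 above the bench, 16 above the roof. Sprung, 12 of travel straight down (3.5 N up, 11 N down); lets the tray go 4 to 6 mm down at 6 to 8 N, bottoms hard; more than 25 N damages it. Rises again by itself. The freed tray springs out in about 1 s.
- tray (a joint): How far the aluminium tray is out, m: about 0 latched shut, 0.105 sprung out (slides along the caddy's -x). A spring pushes it out (3 N when out, 6 N shut, 1 N friction). From 17 to 5 mm out a ramp raises the push needed to some 12 N; at the click it falls to about 7 N; 1 mm further a buffer resists (8 N per mm). More than 25 N damages it. Let go before the click, it springs out.
- tray_front (a point): Centre of the outside of the tray's flat front plate (160 wide, 52 high, 8 thick, from 8 to 60 above the bench); it stands 14 proud of the caddy's front when shut, 119 when out. Moves with the tray; axes as the caddy's. Push here, along the caddy's +x.
- tray_floor (a point): Centre of the tray's inside, on its floor (12 above the bench); same axes as the caddy. The inside is 100 along x and 138 along y. Side and rear walls stand 24 above the floor, the front plate 48. With the tray out, the whole inside lies open in front of the caddy.
- gouge_grip (a point): Palm gouge, 112 long, loose on the bench, lying flat: centre of its short block-shaped pale wooden handle (60 long, 24 wide, 24 high; the centre is 12 above its underside). Its x axis runs along the tool to the thin steel blade, which reaches 82 beyond this point (the butt end is 30 behind it). 70 g, heaviest at the handle. It fits the tray only lying across it, along the tray's y, either way round.
- chisel_grip (a point): Not to be moved: a longer flat-bladed chisel, 156 long; centre of its dark wooden handle (100 long, 20 wide and high); x axis towards the blade. It and the gouge may change places.
- tape: Not to be moved: roll of pale tape lying flat, 92 in diameter, 26 high; origin at the centre of its underside.
- cup: Not to be moved: earthen cup, 66 in diameter, 75 high; origin at the centre of its underside.
- stone: Not to be moved: grey whetstone 120 x 45 x 18; origin at the centre of its underside.
- marker: Not to be moved: white marker with a black cap, about 118 long, 14 thick; origin under its middle.
Mind the look-alikes: they are no part of the job. Leave any blue or red look-alike of the part that bears gouge_grip alone.

How it is judged:
By the outcome, as a careful person would: the job done as asked, in the order asked, and still so for the second after the job is handed in, with the robot touching nothing.
It also fails if it takes over 67 s, if anything falls off the work surface, if the arm or the gripper's body presses on something with over 40 N, if the wrist force passes 120 N, or if a joint passes its speed limit or range.

## Robot

A 6-joint arm with a two-finger parallel gripper is mounted at the origin on the work surface. World frame = base frame: x ahead of the robot, y to its left, z up, the work surface at z = 0. Lengths are in m, angles in rad, forces in N, time in s.
With the tool pointing down it reaches from about 0.35 to 0.975 m from the base axis. Payload 17.4 kg.
Tool frame: the origin (TCP) lies at the very end of the fingers, on their centre line; the grasp point (between the pads) lies env.grasp_offset behind it (env.grasp_offset is the distance from the TCP to the grasp point, in m); z points along the fingers, x is the direction in which the jaws open and shut, and the axes are right-handed (so a half turn about z gives the same grasp; the last joint's range is limited). The gripper opens to 85 mm and grips with 20 to 120 N. Pads are 22 mm wide; open, the fingers measure 114 mm over their backs; the gripper's body (76 mm by 85 mm) begins 54 mm behind the grasp point. The pads swing forward as they close: fully open they stand 13 mm farther back than shut.
Start: joints at [1.201, 0.116, 1.442, -0, 1.584, -0.038], TCP at [0.22, 0.638, 0.231] pointing down, gripper open.
Joint ranges: [-2.83, 2.83], [-0.83, 2.19], [0.07, 2.5], [-1.14, 4.28], [0.01, 3], [-2.97, 2.97]. Speed limits (rad/s): [1.89, 1.89, 2.22, 3.14, 3.14, 3.14].

## Interface

Orientations are given as a rotation vector (axis times angle).
In Python, from plant import env gives the robot as it stands. The module is installed in compiled form; this text tells all that it offers.
- The arm moves only by the tool send_rows, never from a script. Its argument "targets" is a list of rows, each a list of 3 entries, a list of its own where there are three numbers: the turn, a rotation vector about the tool's x, y, z in rad, then the shift along the tool's x, y, z in m, then the opening, from 0 (shut) to 1 (fully open). In form: [[[wx, wy, wz], [x, y, z], fingers], ...]. A call has 1 to 20 rows; each row is the pose to reach, as a shift and turn from the pose measured when the call began, along the tool's axes at that moment; what a row does not reach only later rows make up. A row lasts 1/10 s, in which the tool goes at most 50 mm and 8.59 degrees, less where a joint would pass 70% of its speed; a pose out of reach is approached as far as the arm can. A call with a gripper value outside its range is refused whole. The fingers move at their own pace and stop on an object; "force" is the grip in N (left out, the last holds). Time passes only in rows, so rows that repeat a pose let the fingers close. It gives the time, the measured TCP pose, the force and the opening at its end, in the units of the state.
- env.read_state(): the state, without advancing time (a new reading comes with each control period).
- env.camera(name): name is "scene" or "top"; returns a dict with "frame" (400x640x3 uint8, blue, green, red), "depth" (400x640 float32, m along the optical axis (not along the pixel's ray), 0 where there is no reading), "fx", "fy", "cx", "cy" (pixels), "cam_to_world" (4x4, takes a point from camera to world coordinates). Camera axes: x right, y down, z forward; pixel columns grow to the right and rows downward; lengths in m; the calibration is good to about 2 mm. A picture is of the moment at which its call begins.
- env.hand_in(): hands the job in, once; it reports no verdict.
Trained networks look in a picture, given as the dict that the camera call returned (one of the last four; its "shot" number tells which), for a name from the list of things; names that differ only in an ending like _2 or _b are one class to them, and where a whole thing is asked for, a point or a joint stands for the part that bears it (a point fixed in the world has none). Each returns a list of dicts, best first, with "confidence" (0 to 1); they miss things now and then, are a little off and sometimes report something else, mostly with a low value. They report only what shows in the picture. A call takes as long as a camera call. They do not tell look-alikes from the thing itself.
- env.trace(picture, thing): "mask" (400x640 bool, what is visible of it) and "position" ([column, row] in pixels, amid what is visible of it).
The state is a dict: "time_s": time; "qpos": joint angles; "joint_velocities": joint speeds; "effort": joint torques, N m; "position": TCP position; "ee_rot": TCP orientation; "contact_force": force on the tool from outside, world axes, zero at the start; "torque": the same for the moment, N m; "gripper_width": opening from 0.0 (shut) to 1.0 (fully open).
Only numpy, scipy, OpenCV 4.12 (cv2) and the standard library are available. Lean on these libraries where they do the work, as an engineer would, in place of code of your own. Each camera call takes 0.05 s, during which the arm holds its last target.

## Working session

There is one attempt and no reset: what is moved stays moved. The work goes in short steps, Python scripts to look and compute and a tool call to move; the robot and the scene stay as the last step left them, time stands still between calls to the robot, and variables do not carry over. Pictures are saved under pics/ and viewed, and the job is handed in when it is done.

Besides the shell and the picture viewer there is one more tool, called by a JSON object that holds its "fn" and its "kwargs", one argument or row to a line. send_rows: Moves the arm, as the interface text tells. Its arguments: {"type":"object","properties":{"targets":{"type":"array"},"force":{"type":"number"}},"required":["targets"]}

```bash
mkdir -p pics
cat > h.py <<'E'
import numpy as np, cv2
from scipy.spatial.transform import Rotation as R
from plant import env
def world(p,mask=None):
    d=p["depth"]; v,u=np.nonzero((d>0) if mask is None else (mask&(d>0)))
    z=d[v,u]; c=np.stack([(u-p["cx"])/p["fx"]*z,(v-p["cy"])/p["fy"]*z,z],1)
    M=np.array(p["cam_to_world"]); return c@M[:3,:3].T+M[:3,3]
def proj(p,X):
    M=np.linalg.inv(np.array(p["cam_to_world"])); c=M[:3,:3]@np.array(X)+M[:3,3]
    return c[0]/c[2]*p["fx"]+p["cx"], c[1]/c[2]*p["fy"]+p["cy"]
E
python3 - <<'E'
from h import *
s=env.read_state(); print(s, env.grasp_offset)
for n in("scene","top"):
    p=env.camera(n); cv2.imwrite(f"pics/{n}0.png",p["frame"]); np.savez(f"{n}0.npz",**p)
    for t in["caddy","tray","release_top","gouge_grip","chisel_grip","tape","cup","stone","marker"]:
        for r in env.trace(p,t)[:4]:
            X=world(p,r["mask"])
            print(n,t,round(r["confidence"],2),np.round(r["position"]),r["mask"].sum(),np.round(np.median(X,0),3) if len(X) else None, np.round(np.percentile(X[:,2],95),3) if len(X) else None)
E
```

```text
{'time_s': 0.0, 'qpos': array([ 1.20119065e+00,  1.16489712e-01,  1.44226611e+00,  1.45047751e-06,
        1.58400359e+00, -3.77846398e-02]), 'joint_velocities': array([-8.36379101e-05, -1.01493839e-03, -1.15539623e-03, -1.47389416e-03,
        1.07911743e-03,  1.10210084e-03]), 'effort': array([ 2.14934676e-03, -7.31973982e+01, -6.32490993e+01,  1.71248093e-04,
        6.11304684e-03,  8.35251399e-06]), 'position': array([0.21982053, 0.63800101, 0.23055914]), 'ee_rot': array([ 2.55728820e+00,  1.82369382e+00, -1.53224408e-03]), 'contact_force': array([-0.64090884,  0.18929855, -0.96447761]), 'torque': array([ 0.03637958, -0.00937062,  0.04977784]), 'gripper_width': 0.9996003540778974} 0.0187
scene caddy 0.97 [349. 246.] 5957 [ 0.658 -0.037  0.064] 0.069
scene tray 0.67 [314. 220.] 215 [ 0.547 -0.038  0.058] 0.064
scene release_top 0.64 [336. 223.] 118 [ 0.595 -0.024  0.08 ] 0.084
scene gouge_grip 0.79 [380. 160.] 197 [0.512 0.259 0.018] 0.025
scene gouge_grip 0.7 [363. 127.] 163 [0.397 0.318 0.018] 0.025
scene gouge_grip 0.55 [380. 195.] 194 [0.607 0.159 0.019] 0.025
scene chisel_gr
[... 249 characters left out ...]
12.] 720 [ 0.357 -0.155  0.016] 0.021
scene marker 0.6 [294. 331.] 288 [ 0.704 -0.268  0.011] 0.015
top caddy 0.75 [329. 155.] 5506 [ 0.638 -0.022  0.066] 0.07
top tray 0.72 [326. 196.] 480 [ 0.545 -0.02   0.049] 0.062
top gouge_grip 0.7 [218. 214.] 257 [0.505 0.261 0.023] 0.026
top gouge_grip 0.69 [254. 177.] 309 [0.601 0.166 0.021] 0.026
top gouge_grip 0.57 [193. 258.] 281 [0.393 0.324 0.022] 0.027
top chisel_grip 0.7 [411. 203.] 368 [ 0.528 -0.23   0.018] 0.023
top tape 0.75 [240. 270.] 459 [0.342 0.179 0.025] 0.028
top cup 0.81 [199. 131.] 653 [0.712 0.307 0.044] 0.076
top stone 0.45 [422. 135.] 222 [ 0.699 -0.267  0.013] 0.016
top marker 0.57 [421. 137.] 252 [ 0.701 -0.263  0.012] 0.016
```

Run:
```python
import cv2
a=cv2.imread("pics/top0.png"); cv2.imwrite("pics/top0c.png",cv2.resize(a[90:300,160:460],None,fx=2.6,fy=2.6,interpolation=cv2.INTER_CUBIC))
```

```text
(no output)
```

View pics/scene0.png

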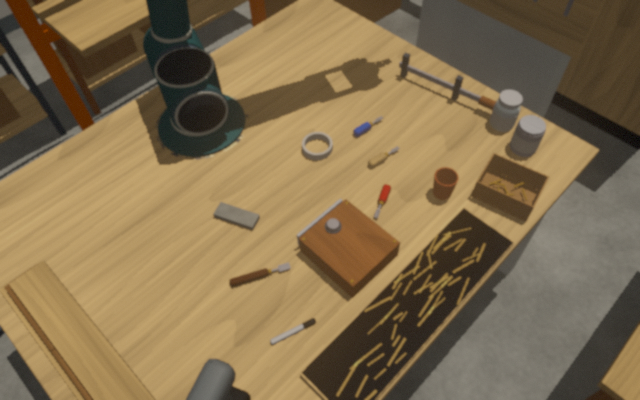

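View pics/top0c.png

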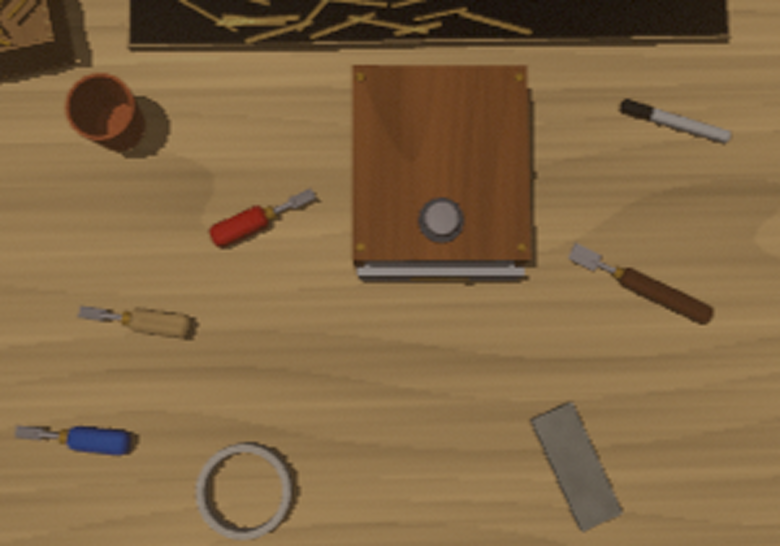

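Gouge candidates in the top image: pale handle (218,214), red (254,177), blue (193,258), and the chisel with its dark handle (411,203). By the description it is the pale one. Next I measure it and the caddy, with a close crop.

```bash
cat > meas.py <<'E'
from h import *
import sys
def rect(XY):
    r=cv2.minAreaRect((XY*1000).astype(np.float32)); return np.round(r[0],1),np.round(r[1],1),round(r[2],1),np.round(cv2.boxPoints(r),0).tolist()
if __name__=="__main__":
  for n in("top","scene"):
    p=dict(np.load(n+"0.npz")); X=world(p)
    def box(x0,x1,y0,y1,z0,z1):
        m=(X[:,0]>x0)&(X[:,0]<x1)&(X[:,1]>y0)&(X[:,1]<y1)&(X[:,2]>z0)&(X[:,2]<z1); return X[m]
    c=box(.45,.85,-.2,.15,.06,.072); roof=c
    print(n,"roof",len(c),rect(c[:,:2]),c[:,2].mean())
    b=box(.5,.7,-.1,.1,.077,.1); print("button",rect(b[:,:2]),np.median(b,0),b.mean(0))
    f=box(.48,.57,-.15,.15,.03,.063);print("front",rect(f[:,:2]))
    g=box(.46,.56,.2,.35,.012,.05); print("gouge",len(g),rect(g[:,:2]),g.mean(0),np.percentile(g[:,2],[5,50,95]))
    g=box(.46,.56,.2,.35,.006,.05); print("gouge all",len(g),rect(g[:,:2]),g.mean(0))
    t=box(.46,.56,.2,.35,-.02,.004); print("bench",np.median(t[:,2]))
E
python3 meas.py
python3 - <<'E'
import cv2
a=cv2.imread("pics/top0.png"); cv2.imwrite("pics/gcrop.png",cv2.resize(a[185:240,180:260],None,fx=7,fy=7,interpolation=cv2.INTER_CUBIC))
E
```

```text
top roof 5042 (array([642.5, -23.6]), array([168.7, 203.5]), 88.8, [[539.0, -106.0], [743.0, -110.0], [746.0, 59.0], [543.0, 63.0]]) 0.0661858293059335
button (array([590.9, -21.6]), array([29.6, 29.2]), 87.2, [[576.0, -36.0], [605.0, -37.0], [606.0, -7.0], [577.0, -6.0]]) [ 0.59086394 -0.02159573  0.08197586] [ 0.59154661 -0.02153105  0.08196858]
front (array([553.6, -21.2]), array([168.6,  29.9]), 88.8, [[537.0, -105.0], [567.0, -106.0], [570.0, 63.0], [540.0, 63.0]])
gouge 279 (array([507.2, 281.4]), array([110.6,  23.7]), 80.9, [[487.0, 229.0], [510.0, 225.0], [528.0, 334.0], [504.0, 338.0]]) [0.50500055 0.2683063  0.02107857] [0.01333453 0.02224058 0.02608129]
gouge all 294 (array([507.1, 281.7]), array([111.1,  24. ]), 80.9, [[486.0, 229.0], [510.0, 225.0], [528.0, 335.0], [504.0, 338.0]]) [0.50522512 0.27002596 0.02052892]
bench 0.00026693490511209284
scene roof 4361 (array([645. , -23.1]), array([173.1, 204.1]), 88.6, [[541.0, -107.0], [745.0, -112.0], [749.0, 61.0], [545.0, 66.0]]) 0.06462606632393568
button (array([593.8, -23.3]), array([27.8, 30.5]), 43.6, [[573.0, -22.0], [594.0, -44.0], [614.0, -25.0], [593.0, -3.0]]) [ 0.59393267 -0.02362915  0.08034875] [ 0.59428077 -0.02350553  0.08059872]
front (array([553.8, -22.4]), array([ 31.9, 172.9]), 0.1, [[538.0, 64.0], [538.0, -109.0], [570.0, -109.0], [570.0, 64.0]])
gouge 166 (array([510. , 279.5]), array([111.8,  25.2]), 80.4, [[488.0, 226.0], [513.0, 222.0], [532.0, 332.0], [507.0, 337.0]]) [0.50790373 0.25950167 0.01930525] [0.01293389 0.01948829 0.02521509]
gouge all 214 (array([510.2, 280.8]), array([114.4,  25.2]), 80.4, [[488.0, 226.0], [513.0, 222.0], [532.0, 335.0], [507.0, 339.0]]) [0.5091884  0.26531469 0.01696452]
bench -0.0016857562529519754
```

View pics/gcrop.png

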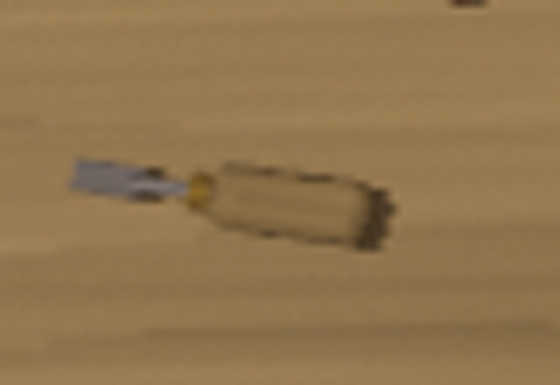

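The crop shows the pale block handle with its blade at upper left, so this is the gouge; the red and blue ones are look-alikes. The caddy is at yaw ≈ -0.02 with the button at (0.592, -0.0225). First move: above the button.

```bash
cat > go.py <<'E'
from h import *
import sys
def go(x,y,z,adeg):
    s=env.read_state(); R0=R.from_rotvec(s["ee_rot"]); p=s["position"]
    a=np.radians(adeg); Rt=R.from_matrix(np.array([[np.cos(a),np.sin(a),0],[np.sin(a),-np.cos(a),0],[0,0,-1]]))
    print("turn",np.round((R0.inv()*Rt).as_rotvec(),4),"shift",np.round(R0.inv().apply(np.array([x,y,z])-p),4))
if __name__=="__main__":
    s=env.read_state(); m=R.from_rotvec(s["ee_rot"]).as_matrix()
    print("t",round(s["time_s"],2),"pos",np.round(s["position"],4),"a",np.round(np.degrees(np.arctan2(m[1,0],m[0,0])),2),"F",np.round(s["contact_force"],2),"g",round(s["gripper_width"],3))
    v=[float(q) for q in sys.argv[1:]]
    for i in range(0,len(v),4): go(*v[i:i+4])
E
python3 go.py .592 -.0225 .15 -1.2 .592 -.0225 .10 -1.2
```

```text
t 1.0 pos [0.2199 0.6382 0.2313] a 70.99 F [ 0.2  -0.07 -0.43] g 1.003
turn [-0.    0.    1.26] shift [-0.5035  0.567   0.0813]
turn [-0.    0.    1.26] shift [-0.5035  0.567   0.1313]
```

{"fn": "send_rows", "kwargs": {
  "targets": [
    [[0, 0, 1.26], [-0.5035, 0.567, 0.081], 0],
    [[0, 0, 1.26], [-0.5035, 0.567, 0.081], 0],
    [[0, 0, 1.26], [-0.5035, 0.567, 0.081], 0],
    [[0, 0, 1.26], [-0.5035, 0.567, 0.081], 0],
    [[0, 0, 1.26], [-0.5035, 0.567, 0.081], 0],
    [[0, 0, 1.26], [-0.5035, 0.567, 0.081], 0],
    [[0, 0, 1.26], [-0.5035, 0.567, 0.081], 0],
    [[0, 0, 1.26], [-0.5035, 0.567, 0.081], 0],
    [[0, 0, 1.26], [-0.5035, 0.567, 0.081], 0],
    [[0, 0, 1.26], [-0.5035, 0.567, 0.081], 0],
    [[0, 0, 1.26], [-0.5035, 0.567, 0.081], 0],
    [[0, 0, 1.26], [-0.5035, 0.567, 0.081], 0],
    [[0, 0, 1.26], [-0.5035, 0.567, 0.081], 0],
    [[0, 0, 1.26], [-0.5035, 0.567, 0.081], 0],
    [[0, 0, 1.26], [-0.5035, 0.567, 0.081], 0],
    [[0, 0, 1.26], [-0.5035, 0.567, 0.081], 0],
    [[0, 0, 1.26], [-0.5035, 0.567, 0.081], 0],
    [[0, 0, 1.26], [-0.5035, 0.567, 0.081], 0]
  ],
  "force": 60
}}

```text
time_s: 2.8
position: [0.5917, -0.022, 0.1504]
ee_rot: [-3.141, 0.033, 0.0]
contact_force: [-0.2, 0.5, 0.0]
gripper_width: -0.001
```

```bash
python3 go.py .592 -.0225 .092 -1.2
```

```text
t 2.8 pos [ 0.5917 -0.022   0.1504] a -1.21 F [-0.23  0.54  0.01] g -0.001
turn [-0.0003  0.0002 -0.0002] shift [0.0003 0.0005 0.0584]
```

{"fn": "send_rows", "kwargs": {
  "targets": [
    [[0, 0, 0], [0, 0.0005, 0.03], 0],
    [[0, 0, 0], [0, 0.0005, 0.05], 0],
    [[0, 0, 0], [0, 0.0005, 0.061], 0],
    [[0, 0, 0], [0, 0.0005, 0.064], 0],
    [[0, 0, 0], [0, 0.0005, 0.066], 0],
    [[0, 0, 0], [0, 0.0005, 0.066], 0]
  ]
}}

```text
time_s: 3.4
position: [0.592, -0.0222, 0.0853]
ee_rot: [-3.141, 0.033, -0.001]
contact_force: [0.3, 0.3, 0.2]
gripper_width: 0.0
```

{"fn": "send_rows", "kwargs": {
  "targets": [
    [[0, 0, 0], [0, 0, 0.001], 0],
    [[0, 0, 0], [0, 0, 0.002], 0],
    [[0, 0, 0], [0, 0, 0.003], 0],
    [[0, 0, 0], [0, 0, 0.004], 0],
    [[0, 0, 0], [0, 0, 0.005], 0],
    [[0, 0, 0], [0, 0, 0.006], 0],
    [[0, 0, 0], [0, 0, 0.006], 0]
  ]
}}

```text
time_s: 4.1
position: [0.5921, -0.0222, 0.0794]
ee_rot: [-3.141, 0.033, -0.002]
contact_force: [0.1, 0.4, 2.0]
gripper_width: -0.001
```

{"fn": "send_rows", "kwargs": {
  "targets": [
    [[0, 0, 0], [0, 0, 0.001], 0],
    [[0, 0, 0], [0, 0, 0.002], 0],
    [[0, 0, 0], [0, 0, 0.003], 0],
    [[0, 0, 0], [0, 0, 0.003], 0]
  ]
}}

```text
time_s: 4.5
position: [0.5923, -0.0222, 0.0765]
ee_rot: [-3.141, 0.033, -0.003]
contact_force: [-0.3, 0.3, 5.8]
gripper_width: 0.0
```

Run:
```python
from h import *
p=env.camera("top"); cv2.imwrite("pics/t1.png",p["frame"]); print(env.read_state()["contact_force"])
```

```text
[-1.68533246  0.36374067  7.52953716]
```

View pics/t1.png

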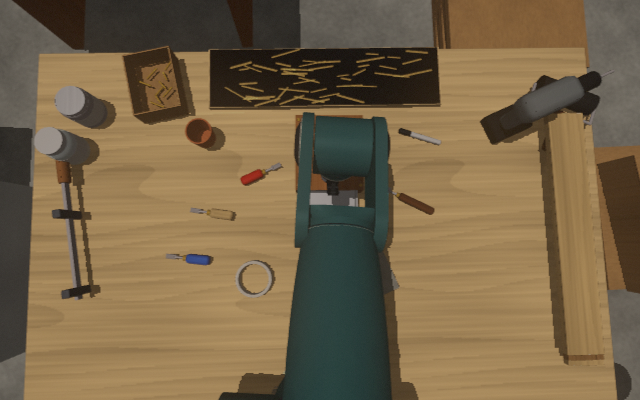

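The arm hides most of it, though pixels (340,198) could show tray metal; I check with the scene camera.

Run:
```python
from h import *
p=env.camera("scene"); cv2.imwrite("pics/s1.png",cv2.resize(p["frame"][150:320,200:440],None,fx=3,fy=3)); print(env.read_state()["contact_force"],env.read_state()["position"])
```

```text
[-1.55312855 -0.30476812  6.12045157] [ 0.59227001 -0.02223494  0.0766182 ]
```

View pics/s1.png

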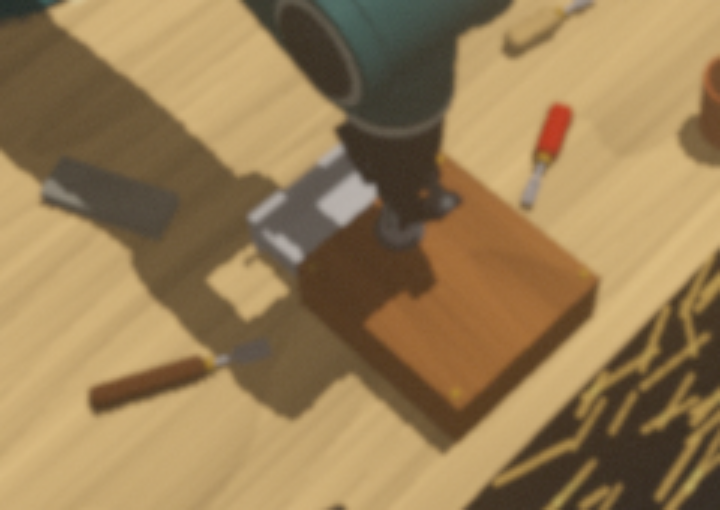

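The tray is out or on its way out: its front is at crop (280,215). I lift straight up and head for the gouge.

{"fn": "send_rows", "kwargs": {
  "targets": [
    [[0, 0, 0], [0, 0, -0.02], 0],
    [[0, 0, 0], [0, 0, -0.06], 0],
    [[0, 0, 0], [0, 0, -0.09], 0],
    [[0, 0, 0], [0, 0, -0.1], 0],
    [[0, 0, 0], [0, 0, -0.1], 0]
  ]
}}

```text
time_s: 5.1
position: [0.5925, -0.0223, 0.1777]
ee_rot: [-3.141, 0.033, -0.006]
contact_force: [0.3, -0.2, -0.7]
gripper_width: 0.0
```

```bash
python3 go.py .504 .256 .12 -9.1
```

```text
t 5.1 pos [ 0.5925 -0.0223  0.1777] a -1.19 F [ 0.31 -0.15 -0.71] g 0.0
turn [-0.0004 -0.0036  0.138 ] shift [-0.0945 -0.2763  0.0573]
```

{"fn": "send_rows", "kwargs": {
  "targets": [
    [[0, -0.0036, 0.138], [-0.0945, -0.2765, 0.03], 0.7],
    [[0, -0.0036, 0.138], [-0.0945, -0.2765, 0.03], 0.7],
    [[0, -0.0036, 0.138], [-0.0945, -0.2765, 0.03], 0.7],
    [[0, -0.0036, 0.138], [-0.0945, -0.2765, 0.03], 0.7],
    [[0, -0.0036, 0.138], [-0.0945, -0.2765, 0.03], 0.7],
    [[0, -0.0036, 0.138], [-0.0945, -0.2765, 0.057], 0.7],
    [[0, -0.0036, 0.138], [-0.0945, -0.2765, 0.057], 0.7],
    [[0, -0.0036, 0.138], [-0.0945, -0.2765, 0.057], 0.7],
    [[0, -0.0036, 0.138], [-0.0945, -0.2765, 0.057], 0.7]
  ]
}}

```text
time_s: 6.0
position: [0.5042, 0.2555, 0.1199]
ee_rot: [3.131, -0.25, -0.001]
contact_force: [-0.3, 0.6, 0.1]
gripper_width: 0.704
```

```bash
python3 go.py .504 .256 .005 -9.1
python3 - <<'E'
from h import *
p=env.camera("scene"); cv2.imwrite("pics/s2.png",cv2.resize(p["frame"][70:300,200:460],None,fx=2.6,fy=2.6))
print(proj(p,[.504,.256,.024]))
E
```

```text
t 6.0 pos [0.5042 0.2555 0.1199] a -9.12 F [-0.31  0.59  0.1 ] g 0.704
turn [ 0.0002  0.0004 -0.0003] shift [-0.0002 -0.0005  0.1149]
(np.float64(377.14313678166167), np.float64(156.905328309418))
```

View pics/s2.png

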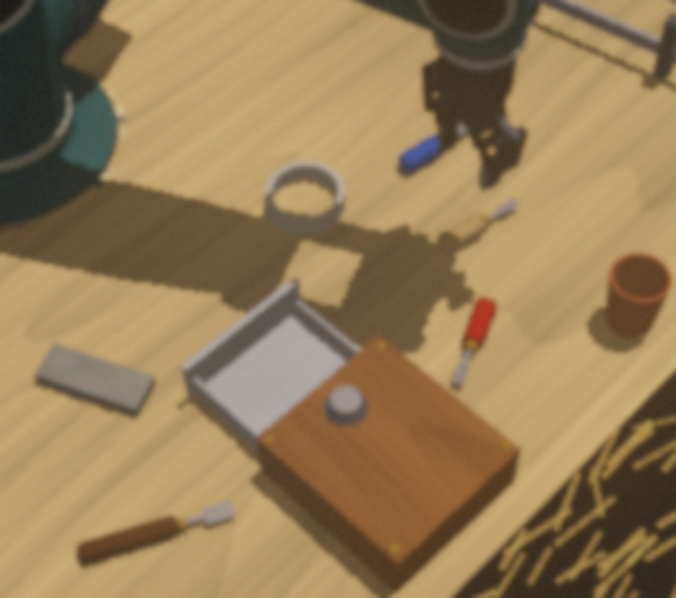

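The tray is fully out and empty, and the gripper is above the gouge. I descend, close gently and keep still.

{"fn": "send_rows", "kwargs": {
  "targets": [
    [[0, 0, 0], [0, -0.0005, 0.04], 0.7],
    [[0, 0, 0], [0, -0.0005, 0.08], 0.7],
    [[0, 0, 0], [0, -0.0005, 0.1], 0.7],
    [[0, 0, 0], [0, -0.0005, 0.11], 0.7],
    [[0, 0, 0], [0, -0.0005, 0.114], 0.7],
    [[0, 0, 0], [0, -0.0005, 0.114], 0.7],
    [[0, 0, 0], [0, -0.0005, 0.114], 0.2],
    [[0, 0, 0], [0, -0.0005, 0.114], 0.0],
    [[0, 0, 0], [0, -0.0005, 0.114], 0.0],
    [[0, 0, 0], [0, -0.0005, 0.114], 0.0],
    [[0, 0, 0], [0, -0.0005, 0.114], 0.0],
    [[0, 0, 0], [0, -0.0005, 0.114], 0.0],
    [[0, 0, 0], [0, -0.0005, 0.114], 0.0],
    [[0, 0, 0], [0, -0.0005, 0.114], 0.0]
  ],
  "force": 30
}}

```text
time_s: 7.45
position: [0.5051, 0.256, 0.0075]
ee_rot: [-3.131, 0.25, -0.003]
contact_force: [-0.9, -1.3, 6.4]
gripper_width: 0.273
```

{"fn": "send_rows", "kwargs": {
  "targets": [
    [[0, 0, 0], [0, 0, -0.01], 0.0],
    [[0, 0, 0], [0, 0, -0.03], 0.0],
    [[0, 0, 0], [0, 0, -0.07], 0.0],
    [[0, 0, 0], [0, 0, -0.11], 0.0],
    [[0, 0, 0], [0, 0, -0.13], 0.0],
    [[0, 0, 0], [0, 0, -0.13], 0.0],
    [[0, 0, 0], [0, 0, -0.13], 0.0]
  ]
}}

```text
time_s: 8.15
position: [0.5048, 0.2559, 0.1377]
ee_rot: [-3.13, 0.25, -0.003]
contact_force: [-0.1, 0.7, -1.3]
gripper_width: 0.274
```

```bash
python3 go.py
cat > look.py <<'E'
from h import *; import sys
tag=sys.argv[1]
for n in("scene","top"):
    p=env.camera(n); np.savez(f"{n}_{tag}.npz",**p)
    q=p["frame"][70:300,200:460]; cv2.imwrite(f"pics/{n}_{tag}.png",cv2.resize(q,None,fx=2.6,fy=2.6))
E
python3 look.py a
python3 - <<'E'
from meas import *
for n in("scene","top"):
    p=dict(np.load(n+"_a.npz")); X=world(p)
    def box(x0,x1,y0,y1,z0,z1):
        m=(X[:,0]>x0)&(X[:,0]<x1)&(X[:,1]>y0)&(X[:,1]<y1)&(X[:,2]>z0)&(X[:,2]<z1); return X[m]
    for z0,z1 in((.008,.02),(.03,.045),(.052,.064)):
        b=box(.40,.535,-.15,.12,z0,z1); print(n,z0,len(b),rect(b[:,:2]) if len(b) else "")
E
```

```text
t 8.15 pos [0.5048 0.2559 0.1377] a -9.14 F [-0.13  0.65 -1.29] g 0.274
scene 0.008 1254 (array([470.5, -50.6]), array([204.5, 132.6]), 86.8, [[399.0, -149.0], [531.0, -156.0], [542.0, 48.0], [410.0, 55.0]])
scene 0.03 278 (array([488.2, -20.1]), array([162.2, 100.2]), 87.2, [[434.0, -99.0], [534.0, -103.0], [542.0, 59.0], [442.0, 63.0]])
scene 0.052 200 (array([441.1, -19.3]), array([158.9,  13.6]), 89.3, [[433.0, -99.0], [447.0, -99.0], [449.0, 60.0], [435.0, 60.0]])
top 0.008 1929 (array([468.8, -50.5]), array([200.9, 132.8]), 88.8, [[400.0, -150.0], [533.0, -152.0], [537.0, 49.0], [405.0, 51.0]])
top 0.03 116 (array([484.8, -19.7]), array([144.4, 100.9]), 89.6, [[434.0, -92.0], [535.0, -92.0], [536.0, 52.0], [435.0, 53.0]])
top 0.052 212 (array([438.6, -19. ]), array([158.1,   7.4]), 88.6, [[433.0, -98.0], [440.0, -98.0], [444.0, 60.0], [437.0, 60.0]])
```

View pics/scene_a.png

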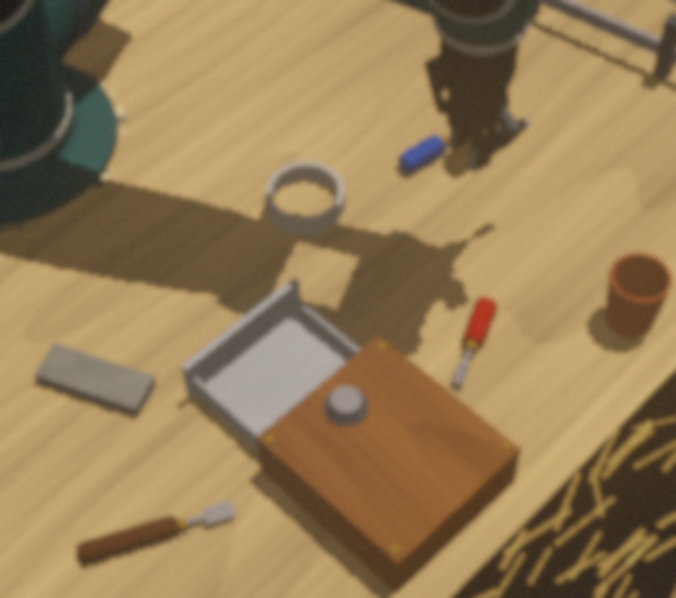

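View pics/top_a.png

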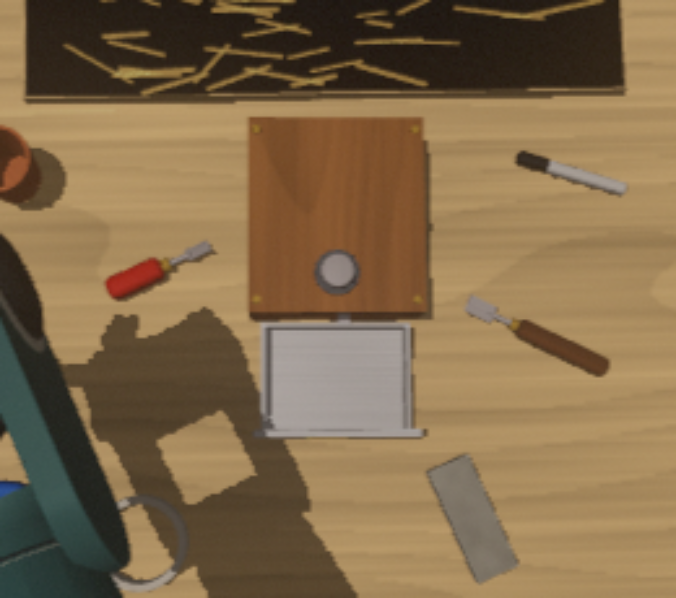

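The gouge is held and the tray is out (front face at x≈0.435, centre y≈-0.0195). I carry it over the tray, blade to +y.

```bash
python3 go.py .493 -.0465 .1377 -1.2
```

```text
t 8.25 pos [0.5044 0.2557 0.1363] a -9.15 F [-0.13 -0.02 -0.31] g 0.275
turn [ 1.000e-04 -1.000e-04 -1.387e-01] shift [ 0.0368  0.3002 -0.0014]
```

{"fn": "send_rows", "kwargs": {
  "targets": [
    [[0, 0, -0.07], [0.005, 0.04, -0.0015], 0.0],
    [[0, 0, -0.1387], [0.01, 0.08, -0.0015], 0.0],
    [[0, 0, -0.1387], [0.015, 0.12, -0.0015], 0.0],
    [[0, 0, -0.1387], [0.02, 0.16, -0.0015], 0.0],
    [[0, 0, -0.1387], [0.025, 0.2, -0.0015], 0.0],
    [[0, 0, -0.1387], [0.03, 0.24, -0.0015], 0.0],
    [[0, 0, -0.1387], [0.034, 0.275, -0.0015], 0.0],
    [[0, 0, -0.1387], [0.0365, 0.295, -0.0015], 0.0],
    [[0, 0, -0.1387], [0.037, 0.3, -0.0015], 0.0],
    [[0, 0, -0.1387], [0.037, 0.3, -0.0015], 0.0],
    [[0, 0, -0.1387], [0.037, 0.3, -0.0015], 0.0]
  ]
}}

```text
time_s: 9.35
position: [0.4931, -0.0456, 0.1372]
ee_rot: [-3.141, 0.032, 0.001]
contact_force: [-0.7, 0.2, -0.7]
gripper_width: 0.271
```

```bash
python3 go.py .493 -.0465 .04 -1.2; python3 look.py b
```

```text
t 9.35 pos [ 0.4931 -0.0456  0.1372] a -1.18 F [-0.66  0.24 -0.66] g 0.271
turn [-0.0003  0.0007  0.0004] shift [-0.      0.0009  0.0972]
```

View pics/scene_b.png

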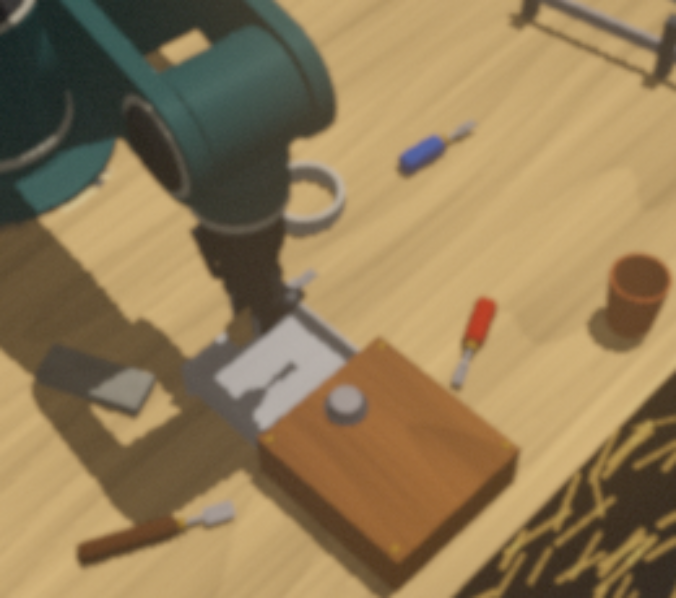

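The gouge hangs level across the tray. I lower it.

{"fn": "send_rows", "kwargs": {
  "targets": [
    [[0, 0, 0], [0, 0.001, 0.03], 0.0],
    [[0, 0, 0], [0, 0.001, 0.06], 0.0],
    [[0, 0, 0], [0, 0.001, 0.08], 0.0],
    [[0, 0, 0], [0, 0.001, 0.095], 0.0],
    [[0, 0, 0], [0, 0.001, 0.105], 0.0],
    [[0, 0, 0], [0, 0.001, 0.11], 0.0],
    [[0, 0, 0], [0, 0.001, 0.113], 0.0],
    [[0, 0, 0], [0, 0.001, 0.1145], 0.0],
    [[0, 0, 0], [0, 0.001, 0.1145], 0.0]
  ]
}}

```text
time_s: 10.35
position: [0.4934, -0.0465, 0.0234]
ee_rot: [-3.141, 0.031, -0.001]
contact_force: [-0.1, -0.4, -0.1]
gripper_width: 0.275
```

{"fn": "send_rows", "kwargs": {
  "targets": [
    [[0, 0, 0], [0, 0, 0.001], 0.0],
    [[0, 0, 0], [0, 0, 0.002], 0.0],
    [[0, 0, 0], [0, 0, 0.003], 0.0],
    [[0, 0, 0], [0, 0, 0.003], 0.0]
  ]
}}

```text
time_s: 10.75
position: [0.4934, -0.0465, 0.0204]
ee_rot: [-3.141, 0.031, -0.0]
contact_force: [0.1, -0.1, -0.6]
gripper_width: 0.273
```

{"fn": "send_rows", "kwargs": {
  "targets": [
    [[0, 0, 0], [0, 0, 0.0005], 0.0],
    [[0, 0, 0], [0, 0, 0.001], 0.0],
    [[0, 0, 0], [0, 0, 0.0013], 0.0],
    [[0, 0, 0], [0, 0, 0.0013], 0.0]
  ]
}}

```text
time_s: 11.15
position: [0.4935, -0.0465, 0.0195]
ee_rot: [-3.141, 0.031, -0.001]
contact_force: [-4.1, 0.7, 5.7]
gripper_width: 0.274
```

Contact with the floor (5.7 N). I open a little, then rise straight.

{"fn": "send_rows", "kwargs": {
  "targets": [
    [[0, 0, 0], [0, 0, 0], 0.35],
    [[0, 0, 0], [0, 0, 0], 0.45],
    [[0, 0, 0], [0, 0, 0], 0.5],
    [[0, 0, 0], [0, 0, 0], 0.5],
    [[0, 0, 0], [0, 0, -0.005], 0.5],
    [[0, 0, 0], [0, 0, -0.02], 0.5],
    [[0, 0, 0], [0, 0, -0.06], 0.5],
    [[0, 0, 0], [0, 0, -0.1], 0.5],
    [[0, 0, 0], [0, 0, -0.12], 0.5],
    [[0, 0, 0], [0, 0, -0.12], 0.5]
  ]
}}

```text
time_s: 12.15
position: [0.4948, -0.0467, 0.1443]
ee_rot: [3.141, -0.031, 0.01]
contact_force: [0.9, 0.2, -0.4]
gripper_width: 0.502
```

```bash
python3 go.py .38 -.018 .14 88.8; python3 look.py c
```

```text
t 12.15 pos [ 0.4948 -0.0467  0.1443] a -1.14 F [ 0.89  0.24 -0.41] g 0.502
turn [ 0.0056 -0.0045 -1.5697] shift [-0.1154 -0.0264  0.0035]
```

View pics/scene_c.png

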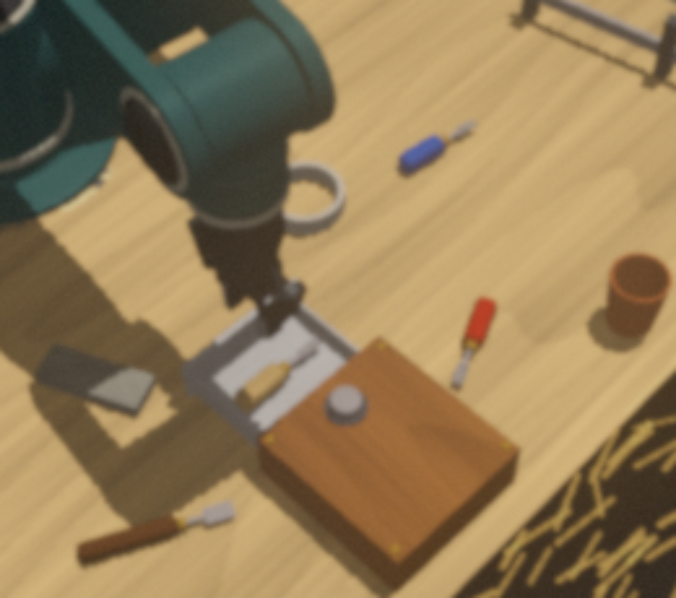

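The gouge lies flat across the tray at crop (280,372). Now I go in front of the tray with closed fingers, turned so that the narrow pad side pushes.

{"fn": "send_rows", "kwargs": {
  "targets": [
    [[0, 0, -0.14], [-0.04, -0.01, 0.0], 0.0],
    [[0, 0, -0.28], [-0.08, -0.02, 0.0], 0.0],
    [[0.002, -0.001, -0.42], [-0.105, -0.026, 0.0], 0.0],
    [[0.003, -0.002, -0.56], [-0.11, -0.0265, 0.0035], 0.0],
    [[0.004, -0.003, -0.7], [-0.1115, -0.0265, 0.0035], 0.0],
    [[0.005, -0.004, -0.84], [-0.1115, -0.0265, 0.0035], 0.0],
    [[0.0055, -0.0045, -0.98], [-0.1115, -0.0265, 0.0035], 0.0],
    [[0.0055, -0.0045, -1.12], [-0.1115, -0.0265, 0.0035], 0.0],
    [[0.0055, -0.0045, -1.26], [-0.1115, -0.0265, 0.0035], 0.0],
    [[0.0055, -0.0045, -1.4], [-0.1115, -0.0265, 0.0035], 0.0],
    [[0.0055, -0.0045, -1.57], [-0.1115, -0.0265, 0.0035], 0.0],
    [[0.0055, -0.0045, -1.57], [-0.1115, -0.0265, 0.0035], 0.0],
    [[0.0055, -0.0045, -1.57], [-0.1115, -0.0265, 0.0035], 0.0]
  ],
  "force": 60
}}

```text
time_s: 13.55
position: [0.3823, -0.0178, 0.1361]
ee_rot: [-2.245, -2.192, 0.006]
contact_force: [0.1, -0.2, -0.1]
gripper_width: 0.003
```

```bash
python3 go.py .384 -.018 .022 88.8; python3 look.py d
python3 - <<'E'
from meas import *
p=dict(np.load("top_d.npz")); X=world(p)
m=(X[:,0]>.44)&(X[:,0]<.54)&(X[:,1]>-.1)&(X[:,1]<.06)&(X[:,2]>.02)&(X[:,2]<.045)
print(rect(X[m][:,:2]),len(X[m]))
E
```

```text
t 13.55 pos [ 0.3823 -0.0178  0.1361] a 88.63 F [ 0.11 -0.19 -0.14] g 0.003
turn [-0.0058 -0.0006 -0.003 ] shift [-0.0003  0.0024  0.1141]
(array([492.6, -20.3]), array([144.4,  96.7]), 89.0, [[443.0, -92.0], [540.0, -93.0], [542.0, 51.0], [446.0, 53.0]]) 409
```

View pics/top_d.png

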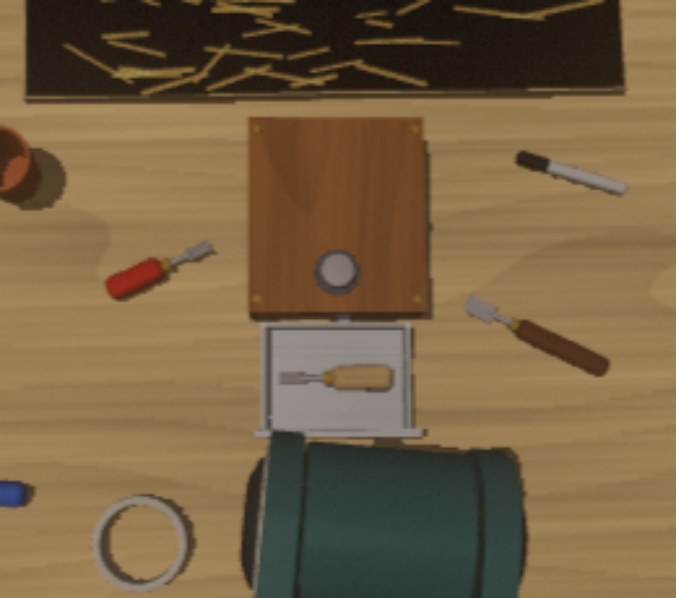

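View pics/scene_d.png

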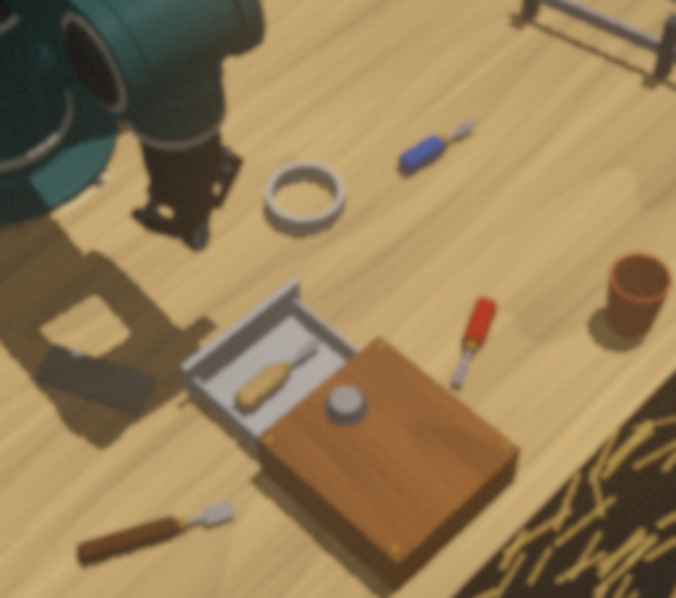

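The gouge sits flat, across the tray and clear of all walls (crop 278–393, row 377). I descend in front of it.

{"fn": "send_rows", "kwargs": {
  "targets": [
    [[-0.003, 0, -0.003], [0, 0, 0.04], 0.0],
    [[-0.006, 0, -0.003], [0, 0, 0.08], 0.0],
    [[-0.006, 0, -0.003], [0, 0, 0.1], 0.0],
    [[-0.006, 0, -0.003], [0, 0.002, 0.112], 0.0],
    [[-0.006, 0, -0.003], [0, 0.002, 0.114], 0.0],
    [[-0.006, 0, -0.003], [0, 0.002, 0.114], 0.0]
  ]
}}

```text
time_s: 14.25
position: [0.3842, -0.0178, 0.023]
ee_rot: [2.245, 2.197, 0.002]
contact_force: [0.7, -0.0, -0.2]
gripper_width: -0.001
```

```bash
python3 go.py .524 -.0208 .022 88.8
```

```text
t 14.25 pos [ 0.3842 -0.0178  0.023 ] a 88.74 F [ 0.7  -0.02 -0.23] g -0.001
turn [ 0.0011 -0.0005 -0.001 ] shift [1.000e-04 1.398e-01 1.200e-03]
```

{"fn": "send_rows", "kwargs": {
  "targets": [
    [[0, 0, 0], [0, 0.01, 0], 0.0],
    [[0, 0, 0], [0, 0.02, 0], 0.0],
    [[0, 0, 0], [0, 0.026, 0], 0.0],
    [[0, 0, 0], [0, 0.029, 0], 0.0],
    [[0, 0, 0], [0, 0.032, 0], 0.0],
    [[0, 0, 0], [0, 0.035, 0], 0.0],
    [[0, 0, 0], [0, 0.038, 0], 0.0],
    [[0, 0, 0], [0, 0.041, 0], 0.0],
    [[0, 0, 0], [0, 0.044, 0], 0.0],
    [[0, 0, 0], [0, 0.047, 0], 0.0],
    [[0, 0, 0], [0, 0.05, 0], 0.0],
    [[0, 0, 0], [0, 0.054, 0], 0.0],
    [[0, 0, 0], [0, 0.058, 0], 0.0],
    [[0, 0, 0], [0, 0.06, 0], 0.0]
  ]
}}

```text
time_s: 15.65
position: [0.4446, -0.0191, 0.0231]
ee_rot: [2.245, 2.197, 0.002]
contact_force: [-3.8, 0.6, 3.6]
gripper_width: 0.003
```

{"fn": "send_rows", "kwargs": {
  "targets": [
    [[0, 0, 0], [0, 0.004, 0], 0.0],
    [[0, 0, 0], [0, 0.008, 0], 0.0],
    [[0, 0, 0], [0, 0.012, 0], 0.0],
    [[0, 0, 0], [0, 0.016, 0], 0.0],
    [[0, 0, 0], [0, 0.02, 0], 0.0],
    [[0, 0, 0], [0, 0.024, 0], 0.0],
    [[0, 0, 0], [0, 0.028, 0], 0.0],
    [[0, 0, 0], [0, 0.032, 0], 0.0],
    [[0, 0, 0], [0, 0.036, 0], 0.0],
    [[0, 0, 0], [0, 0.04, 0], 0.0],
    [[0, 0, 0], [0, 0.044, 0], 0.0],
    [[0, 0, 0], [0, 0.048, 0], 0.0],
    [[0, 0, 0], [0, 0.052, 0], 0.0],
    [[0, 0, 0], [0, 0.055, 0], 0.0],
    [[0, 0, 0], [0, 0.055, 0], 0.0]
  ]
}}

```text
time_s: 17.15
position: [0.4998, -0.0202, 0.023]
ee_rot: [-2.246, -2.197, -0.002]
contact_force: [-4.5, 2.3, 2.8]
gripper_width: -0.003
```

```bash
python3 go.py; python3 look.py e
```

```text
t 17.15 pos [ 0.4998 -0.0202  0.023 ] a 88.74 F [-4.54  2.33  2.8 ] g -0.003
```

View pics/scene_e.png

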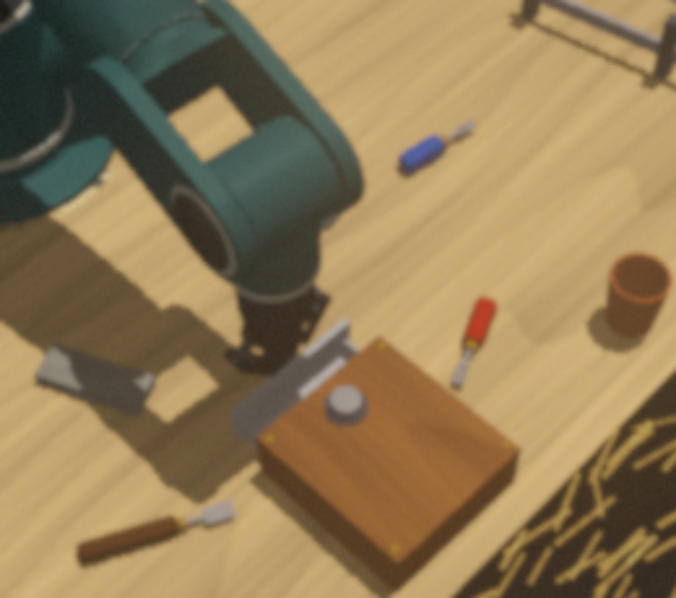

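The tray slides in evenly, with about 29 mm left. I carry on slowly.

{"fn": "send_rows", "kwargs": {
  "targets": [
    [[0, 0, 0], [0, 0.002, 0], 0.0],
    [[0, 0, 0], [0, 0.004, 0], 0.0],
    [[0, 0, 0], [0, 0.006, 0], 0.0],
    [[0, 0, 0], [0, 0.008, 0], 0.0],
    [[0, 0, 0], [0, 0.01, 0], 0.0],
    [[0, 0, 0], [0, 0.012, 0], 0.0],
    [[0, 0, 0], [0, 0.014, 0], 0.0],
    [[0, 0, 0], [0, 0.016, 0], 0.0],
    [[0, 0, 0], [0, 0.018, 0], 0.0],
    [[0, 0, 0], [0, 0.018, 0], 0.0]
  ]
}}

```text
time_s: 18.25
position: [0.5173, -0.0206, 0.023]
ee_rot: [-2.245, -2.196, -0.001]
contact_force: [-7.7, 1.3, 5.4]
gripper_width: 0.002
```

{"fn": "send_rows", "kwargs": {
  "targets": [
    [[0, 0, 0], [0, 0.001, 0], 0.0],
    [[0, 0, 0], [0, 0.002, 0], 0.0],
    [[0, 0, 0], [0, 0.003, 0], 0.0],
    [[0, 0, 0], [0, 0.004, 0], 0.0],
    [[0, 0, 0], [0, 0.004, 0], 0.0]
  ]
}}

```text
time_s: 18.75
position: [0.5208, -0.0206, 0.023]
ee_rot: [-2.245, -2.196, 0.0]
contact_force: [-9.4, 2.0, 6.3]
gripper_width: 0.0
```

{"fn": "send_rows", "kwargs": {
  "targets": [
    [[0, 0, 0], [0, 0.0007, 0], 0.0],
    [[0, 0, 0], [0, 0.0014, 0], 0.0],
    [[0, 0, 0], [0, 0.002, 0], 0.0],
    [[0, 0, 0], [0, 0.002, 0], 0.0]
  ]
}}

```text
time_s: 19.15
position: [0.5221, -0.0207, 0.023]
ee_rot: [-2.244, -2.195, 0.002]
contact_force: [-13.1, 1.1, 8.6]
gripper_width: 0.003
```

{"fn": "send_rows", "kwargs": {
  "targets": [
    [[0, 0, 0], [0, 0.001, 0], 0.0],
    [[0, 0, 0], [0, 0.0017, 0], 0.0],
    [[0, 0, 0], [0, 0.0024, 0], 0.0],
    [[0, 0, 0], [0, 0.0024, 0], 0.0]
  ]
}}

```text
time_s: 19.55
position: [0.5242, -0.0207, 0.023]
ee_rot: [-2.243, -2.195, 0.003]
contact_force: [-7.9, 1.5, 5.1]
gripper_width: -0.001
```

The force fell from 13 to 8 N, so probably the click. I go a hair further to be sure.

{"fn": "send_rows", "kwargs": {
  "targets": [
    [[0, 0, 0], [0, 0.0005, 0], 0.0],
    [[0, 0, 0], [0, 0.001, 0], 0.0],
    [[0, 0, 0], [0, 0.001, 0], 0.0]
  ]
}}

```text
time_s: 19.85
position: [0.5248, -0.0207, 0.023]
ee_rot: [-2.243, -2.194, 0.004]
contact_force: [-7.6, 1.4, 4.4]
gripper_width: 0.0
```

{"fn": "send_rows", "kwargs": {
  "targets": [
    [[0, 0, 0], [0, 0.0005, 0], 0.0],
    [[0, 0, 0], [0, 0.001, 0], 0.0],
    [[0, 0, 0], [0, 0.001, 0], 0.0]
  ]
}}

```text
time_s: 20.15
position: [0.5255, -0.0207, 0.023]
ee_rot: [-2.242, -2.194, 0.005]
contact_force: [-8.0, 1.3, 5.2]
gripper_width: -0.002
```

{"fn": "send_rows", "kwargs": {
  "targets": [
    [[0, 0, 0], [0, -0.001, 0], 0.0],
    [[0, 0, 0], [0, -0.003, 0], 0.0],
    [[0, 0, 0], [0, -0.005, 0], 0.0],
    [[0, 0, 0], [0, -0.005, 0], 0.0],
    [[0, 0, 0], [0, -0.005, 0], 0.0]
  ]
}}

```text
time_s: 20.65
position: [0.5206, -0.0206, 0.0231]
ee_rot: [-2.243, -2.194, 0.004]
contact_force: [0.2, 0.8, -0.1]
gripper_width: -0.003
```

```bash
python3 go.py; python3 look.py f
```

```text
t 20.65 pos [ 0.5206 -0.0206  0.0231] a 88.75 F [ 0.23  0.76 -0.08] g -0.003
```

View pics/scene_f.png

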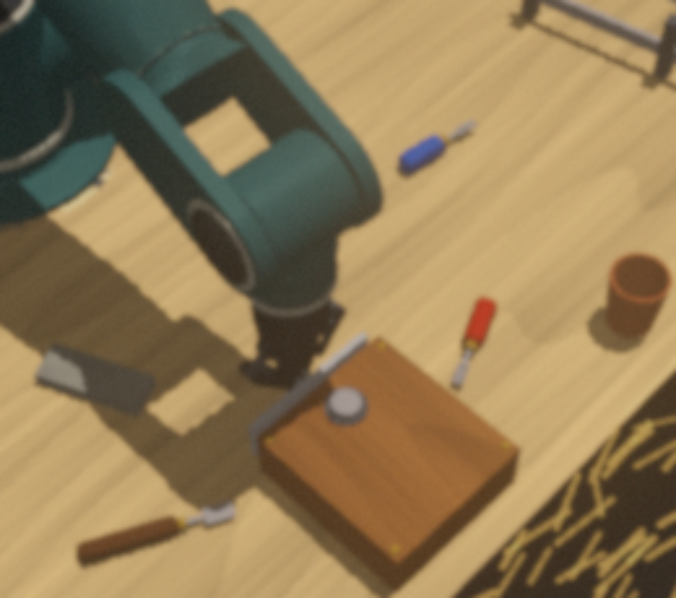

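Contact force is zero with the fingers backed off, and the tray stays shut. I withdraw fully and verify.

{"fn": "send_rows", "kwargs": {
  "targets": [
    [[0, 0, 0], [0, -0.02, 0], 0.0],
    [[0, 0, 0], [0, -0.05, 0], 0.0],
    [[0, 0, 0], [0, -0.09, 0], 0.0],
    [[0, 0, 0], [0, -0.12, -0.02], 0.0],
    [[0, 0, 0], [0, -0.12, -0.06], 0.0],
    [[0, 0, 0], [0, -0.12, -0.1], 0.0],
    [[0, 0, 0], [0, -0.12, -0.13], 0.0],
    [[0, 0, 0], [0, -0.12, -0.13], 0.0],
    [[0, 0, 0], [0, -0.12, -0.13], 0.0],
    [[0, 0, 0], [0, -0.12, -0.13], 0.0],
    [[0, 0, 0], [0, -0.12, -0.13], 0.0]
  ]
}}

```text
time_s: 21.85
position: [0.4009, -0.0181, 0.1525]
ee_rot: [-2.242, -2.193, 0.006]
contact_force: [-0.5, 0.2, -1.1]
gripper_width: 0.0
```

```bash
python3 go.py; python3 look.py g
python3 - <<'E'
from meas import *
for n in("top","scene"):
  for s in("0","_g"):
    p=dict(np.load(n+s+".npz")); X=world(p)
    m=(X[:,0]>.40)&(X[:,0]<.85)&(X[:,1]>-.2)&(X[:,1]<.15)&(X[:,2]>.057)&(X[:,2]<.072)
    print(n,s,rect(X[m][:,:2]))
E
```

```text
t 21.85 pos [ 0.4009 -0.0181  0.1525] a 88.75 F [-0.47  0.23 -1.11] g 0.0
top 0 (array([642.5, -23.6]), array([168.7, 203.5]), 88.8, [[539.0, -106.0], [743.0, -110.0], [746.0, 59.0], [543.0, 63.0]])
top _g (array([640.5, -23.3]), array([168.3, 209.4]), 88.8, [[534.0, -105.0], [743.0, -110.0], [747.0, 59.0], [538.0, 63.0]])
scene 0 (array([644.1, -23.2]), array([173.2, 205.9]), 88.7, [[539.0, -107.0], [745.0, -112.0], [749.0, 61.0], [543.0, 66.0]])
scene _g (array([641.7, -23.1]), array([172.8, 211.2]), 89.1, [[535.0, -108.0], [746.0, -111.0], [749.0, 62.0], [537.0, 65.0]])
```

View pics/scene_g.png

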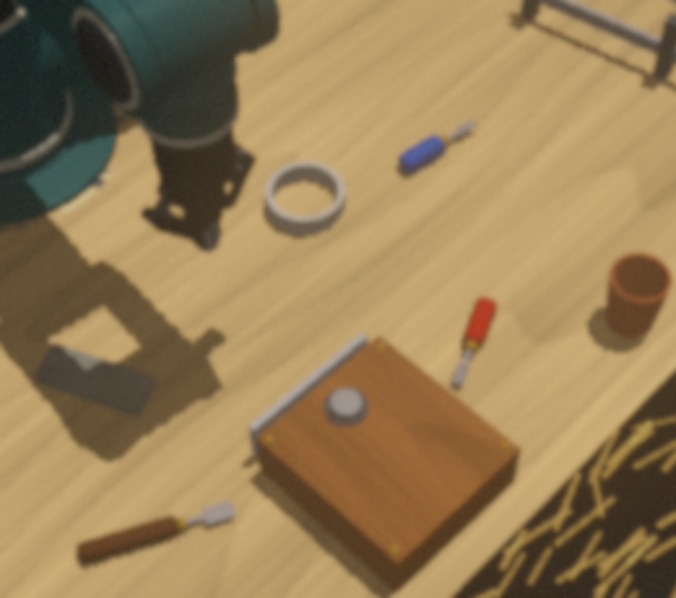

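View pics/top_g.png

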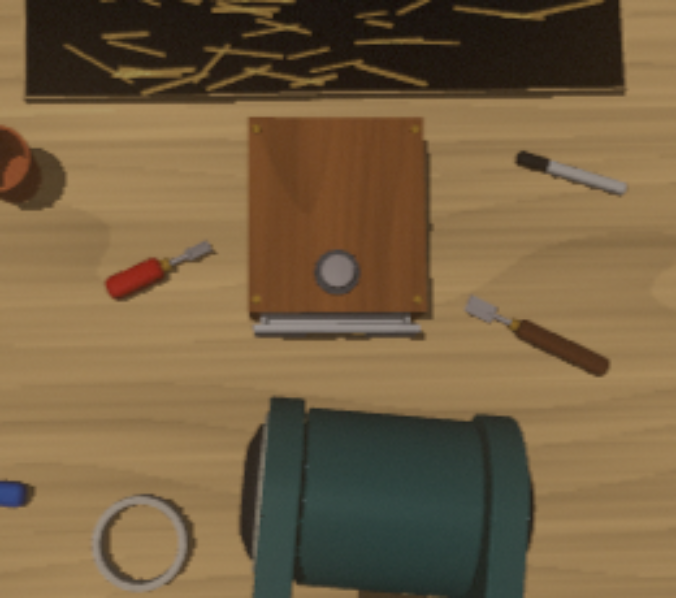

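The tray stays shut, but it stands about 5 mm farther out than it did at the start, so it may not be quite home. I push again, gently, until I feel the buffer.

{"fn": "send_rows", "kwargs": {
  "targets": [
    [[0, 0, 0], [0, 0, 0.04], 0.0],
    [[0, 0, 0], [0, 0, 0.08], 0.0],
    [[0, 0, 0], [0, 0, 0.11], 0.0],
    [[0, 0, 0], [0, 0.03, 0.128], 0.0],
    [[0, 0, 0], [0, 0.06, 0.1295], 0.0],
    [[0, 0, 0], [0, 0.09, 0.1295], 0.0],
    [[0, 0, 0], [0, 0.108, 0.1295], 0.0],
    [[0, 0, 0], [0, 0.116, 0.1295], 0.0],
    [[0, 0, 0], [0, 0.119, 0.1295], 0.0],
    [[0, 0, 0], [0, 0.119, 0.1295], 0.0]
  ]
}}

```text
time_s: 22.95
position: [0.5187, -0.0205, 0.0224]
ee_rot: [-2.242, -2.193, 0.006]
contact_force: [-0.7, -0.5, 0.3]
gripper_width: -0.005
```

```bash
python3 go.py
```

```text
t 22.95 pos [ 0.5187 -0.0205  0.0224] a 88.75 F [-0.66 -0.48  0.27] g -0.005
```

{"fn": "send_rows", "kwargs": {
  "targets": [
    [[0, 0, 0], [0, 0.001, 0], 0.0],
    [[0, 0, 0], [0, 0.002, 0], 0.0],
    [[0, 0, 0], [0, 0.003, 0], 0.0],
    [[0, 0, 0], [0, 0.004, 0], 0.0],
    [[0, 0, 0], [0, 0.005, 0], 0.0],
    [[0, 0, 0], [0, 0.005, 0], 0.0]
  ]
}}

```text
time_s: 23.55
position: [0.5237, -0.0206, 0.0223]
ee_rot: [-2.242, -2.193, 0.006]
contact_force: [0.9, -0.6, 0.3]
gripper_width: 0.004
```

{"fn": "send_rows", "kwargs": {
  "targets": [
    [[0, 0, 0], [0, 0.0005, 0], 0.0],
    [[0, 0, 0], [0, 0.001, 0], 0.0],
    [[0, 0, 0], [0, 0.0015, 0], 0.0],
    [[0, 0, 0], [0, 0.002, 0], 0.0],
    [[0, 0, 0], [0, 0.002, 0], 0.0]
  ]
}}

```text
time_s: 24.05
position: [0.5252, -0.0207, 0.0223]
ee_rot: [-2.241, -2.192, 0.008]
contact_force: [-7.5, 0.3, 4.6]
gripper_width: 0.002
```

{"fn": "send_rows", "kwargs": {
  "targets": [
    [[0, 0, 0], [0, 0.0008, 0], 0.0],
    [[0, 0, 0], [0, 0.0015, 0], 0.0],
    [[0, 0, 0], [0, 0.002, 0], 0.0],
    [[0, 0, 0], [0, 0.002, 0], 0.0]
  ]
}}

```text
time_s: 24.45
position: [0.5266, -0.0207, 0.0223]
ee_rot: [-2.24, -2.192, 0.01]
contact_force: [-7.3, 0.0, 5.3]
gripper_width: 0.003
```

{"fn": "send_rows", "kwargs": {
  "targets": [
    [[0, 0, 0], [0, 0.0008, 0], 0.0],
    [[0, 0, 0], [0, 0.0015, 0], 0.0],
    [[0, 0, 0], [0, 0.002, 0], 0.0],
    [[0, 0, 0], [0, 0.002, 0], 0.0]
  ]
}}

```text
time_s: 24.85
position: [0.5286, -0.0207, 0.0223]
ee_rot: [-2.24, -2.192, 0.01]
contact_force: [-2.1, -0.0, 2.1]
gripper_width: -0.002
```

The force dropped to 2 N at x=0.5286, the original shut position. I feel a little further.

{"fn": "send_rows", "kwargs": {
  "targets": [
    [[0, 0, 0], [0, 0.0005, 0], 0.0],
    [[0, 0, 0], [0, 0.001, 0], 0.0],
    [[0, 0, 0], [0, 0.001, 0], 0.0]
  ]
}}

```text
time_s: 25.15
position: [0.5293, -0.0208, 0.0223]
ee_rot: [-2.239, -2.191, 0.011]
contact_force: [-6.1, 0.1, 3.7]
gripper_width: 0.004
```

{"fn": "send_rows", "kwargs": {
  "targets": [
    [[0, 0, 0], [0, 0.0005, 0], 0.0],
    [[0, 0, 0], [0, 0.001, 0], 0.0],
    [[0, 0, 0], [0, 0.001, 0], 0.0]
  ]
}}

```text
time_s: 25.45
position: [0.5301, -0.0208, 0.0223]
ee_rot: [-2.239, -2.191, 0.012]
contact_force: [-6.7, -0.8, 4.6]
gripper_width: 0.0
```

{"fn": "send_rows", "kwargs": {
  "targets": [
    [[0, 0, 0], [0, 0.0006, 0], 0.0],
    [[0, 0, 0], [0, 0.0012, 0], 0.0],
    [[0, 0, 0], [0, 0.0012, 0], 0.0]
  ]
}}

```text
time_s: 25.75
position: [0.5309, -0.0208, 0.0223]
ee_rot: [-2.238, -2.19, 0.013]
contact_force: [-8.1, -0.0, 5.3]
gripper_width: 0.005
```

{"fn": "send_rows", "kwargs": {
  "targets": [
    [[0, 0, 0], [0, 0.0006, 0], 0.0],
    [[0, 0, 0], [0, 0.0012, 0], 0.0],
    [[0, 0, 0], [0, 0.0012, 0], 0.0]
  ]
}}

```text
time_s: 26.05
position: [0.5314, -0.0208, 0.0222]
ee_rot: [-2.237, -2.189, 0.015]
contact_force: [-11.8, -0.0, 8.1]
gripper_width: -0.003
```

The force is rising steeply (8 → 12 N in 0.5 mm), so that is the buffer and the tray is home. I back off.

{"fn": "send_rows", "kwargs": {
  "targets": [
    [[0, 0, 0], [0, -0.001, 0], 0.0],
    [[0, 0, 0], [0, -0.003, 0], 0.0],
    [[0, 0, 0], [0, -0.01, 0], 0.0],
    [[0, 0, 0], [0, -0.03, 0], 0.0],
    [[0, 0, 0], [0, -0.07, 0], 0.0],
    [[0, 0, 0], [0, -0.11, 0], 0.0],
    [[0, 0, 0], [0, -0.13, -0.02], 0.0],
    [[0, 0, 0], [0, -0.13, -0.06], 0.0],
    [[0, 0, 0], [0, -0.13, -0.1], 0.0],
    [[0, 0, 0], [0, -0.13, -0.13], 0.0],
    [[0, 0, 0], [0, -0.13, -0.13], 0.0],
    [[0, 0, 0], [0, -0.13, -0.13], 0.0],
    [[0, 0, 0], [0, -0.13, -0.13], 0.0]
  ]
}}

```text
time_s: 27.35
position: [0.4029, -0.0181, 0.153]
ee_rot: [-2.236, -2.188, 0.017]
contact_force: [-0.2, -0.1, -0.6]
gripper_width: -0.001
```

```bash
python3 go.py; python3 look.py k
python3 - <<'E'
from meas import *
for n in("top","scene"):
  for s in("0","_g","_k"):
    p=dict(np.load(n+s+".npz")); X=world(p)
    m=(X[:,0]>.40)&(X[:,0]<.85)&(X[:,1]>-.2)&(X[:,1]<.15)&(X[:,2]>.057)&(X[:,2]<.072)
    print(n,s,rect(X[m][:,:2])[:3])
p=dict(np.load("scene_k.npz")); q=dict(np.load("scene0.npz"))
d=np.abs(p["depth"]-q["depth"])>.012; print("changed px",d.sum())
f=p["frame"].copy(); f[d]=(0,0,255); cv2.imwrite("pics/diff.png",f)
E
```

```text
t 27.35 pos [ 0.4029 -0.0181  0.153 ] a 88.75 F [-0.17 -0.13 -0.57] g -0.001
top 0 (array([642.5, -23.6]), array([168.7, 203.5]), 88.8)
top _g (array([640.5, -23.3]), array([168.3, 209.4]), 88.8)
top _k (array([642.5, -23.5]), array([168.6, 203.6]), 88.8)
scene 0 (array([644.1, -23.2]), array([173.2, 205.9]), 88.7)
scene _g (array([641.7, -23.1]), array([172.8, 211.2]), 89.1)
scene _k (array([643.7, -23.1]), array([173.8, 205.1]), 89.0)
changed px 34828
```

View pics/top_k.png

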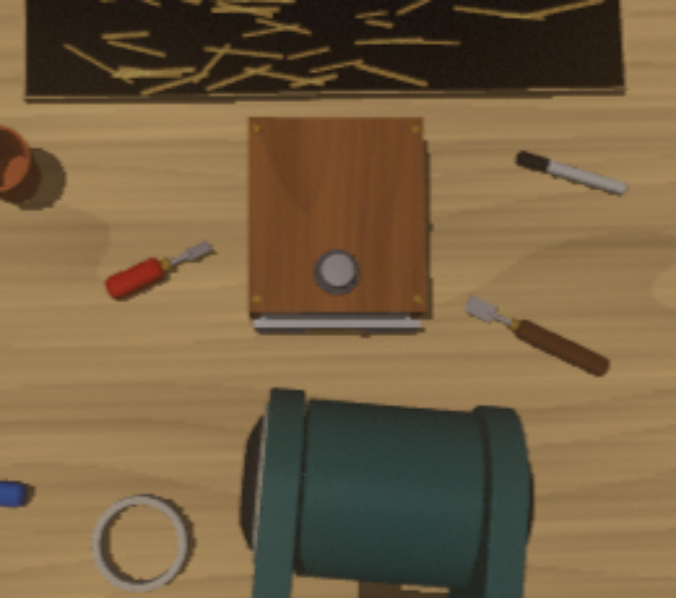

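View pics/diff.png

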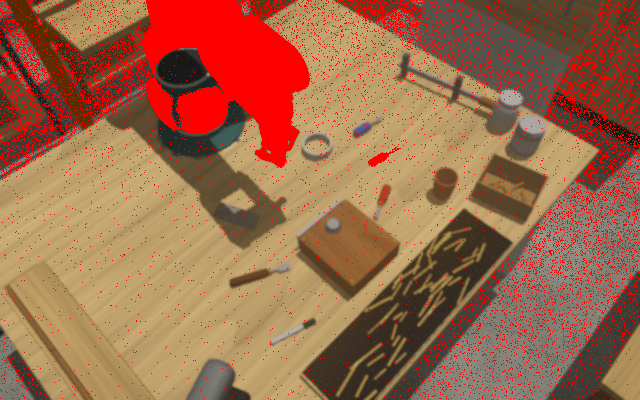

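The tray is back to its original shut reading. On the bench only the gouge's old spot (384,157) and the arm have changed. I hand in.

```bash
python3 -c "
from plant import env
print(env.hand_in())"
```

```text
the job is handed in; nothing more can be done
None
```

The tray is shut with the gouge inside, and the job was handed in at about 27 s.

- **Button:** I pressed it with closed fingers, about 5.5 mm down at 6–7.5 N, and the tray sprang out fully.
- **Gouge:** I took the pale-handled one and lowered it until it touched the tray floor (5.7 N) before letting go. Pictures showed it lying flat across the tray, clear of the walls.
- **Tray, first push:** The force peaked near 13 N and fell to 8 N, and the tray stayed shut when I let go. It still stood 5–6 mm farther out than at the start, so that check failed.
- **Tray, second push:** I pushed again to the steep rise of the buffer, reading 11.8 N along x with 8.1 N upward as well.

**Last checks:**
- The length from tray front to caddy back measured 203.6 mm, against 203.5 mm when shut at the start. The scene camera gave 205.1 mm against 205.9 mm.
- The tray stayed shut for about 1 s after I withdrew, and the force on the tool was near zero.
- The scene camera's depth comparison showed nothing moved on the bench except the gouge and the arm.
- The gouge cannot be seen in the closed tray; it was last seen lying flat just before the push.

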